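Slide the board carrier home under the reader bridge

TASK

Lift the grey board carrier by its orange tab, lay it flat in the flared mouth of the reader fixture with its nose (the end away from the tab) towards the blue bridge, and slide it through under the bridge until its nose is fully home against the stop hidden under it, which is set to a different depth each time and must be found by feel. Press it gently but firmly against the stop, about 10 newtons for half a second and never more than 15, then let go and leave it home. Do not bump the fixture with the gripper, and leave the other things on the bench alone.

Things in the scene. Friction and masses are not known exactly. Their poses are not given: they have to be found in the camera images.
- carrier: Loose grey board carrier, 105 x 60 mm, 13 mm high at the rims along both long sides (a green circuit board lies recessed between them), about 0.15 kg, slick. Origin: centre of its underside; +x points to the nose, z up. An orange upright tab stands near the tail; the centre of mass is close to it. Starts flat on the worktop, nose roughly away from the robot.
- carrier_nose (a point): Centre of the carrier's nose end face, 6 mm above its underside (52.5 mm ahead of the carrier's origin).
- carrier_tail (a point): Centre of the carrier's tail end face, 6 mm above its underside (52.5 mm behind the carrier's origin).
- carrier_tab (a point): Grip point in the orange tab, 30 mm behind the carrier's origin and 31 mm above its underside. The tab is 26 mm along the carrier's x, 12 mm thick along y (grip it across this), and reaches from 10 to 43 mm above the underside.
- fixture: Reader fixture fixed to the worktop: grey metal base plate 215 x 116 mm, 8 mm thick; its top is the bed on which the carrier slides. Origin on the plate's underside in mid channel, 3.5 mm above the worktop (it stands on a thin board and on feet); +x is the push direction, z up; the plate runs from x = -140 to +75 mm. Steel side rails 10 mm thick, 14 mm high over the bed, inner faces 63 mm apart from x = -30 to +75 mm.
- mouth (a point): Mid channel on the bed at the open mouth, x = -140 mm of the fixture. Here the rails' inner faces are 84 mm apart; they close in evenly to 63 mm at x = -30 mm.
- bridge (a point): Point on the blue bridge's top, 55 mm above the fixture's origin, at x = +30 mm. The bridge spans the channel as a hood from x = +10 to +75 mm; its underside is 17.5 mm above the bed. When the carrier is home its tail end lies 55 to 73 mm, its tab's centre 32.5 to 50.5 mm before the bridge's near face.
- sprung_bar (a point): Lowest point of the rounded brass bar (radius 8 mm, across the channel) hanging sprung under the bridge, 11.5 mm above the bed at x = +30 mm of the fixture. The carrier's rims lift it about 1.5 mm against a light spring: up to about 6 N of push as the nose goes under, then a steady drag of about 1 to 3 N.
- depth_stop: Rigid red stop under the far end of the bridge, out of sight. Its fixed block starts at x = +65 mm of the fixture (origin: near face, at the bed, mid channel). A red pad, 40 mm wide and 12 mm high, is clamped to it: the pad's near face, where the carrier's nose comes to rest, lies anywhere from x = +42 to +60 mm, after the sprung bar; this pose does not tell where.
- multimeter: Pocket multimeter lying loose on the worktop, 138 x 70 x 39 mm; leave alone. Origin: centre of its underside.
- side_cutters: Red-handled side cutters lying loose, 150 x 44 x 11 mm; leave alone. Origin: centre of the underside.
- cap_4: Blue can capacitor standing loose, 32 mm diameter, 50 mm high; leave alone. Origin: centre of the underside.

How it is judged:
On the way, in this order (a step that is already met when the one before it is completed fails the run):
1. the carrier lies flat in the channel, nose first, its nose still before the sprung bar (x of carrier_nose in the frame of fixture between -0.11 and 0.025 m and y of carrier_nose in the frame of fixture between -0.009 and 0.009 m and angle between the x axis of carrier and the x axis of fixture, either way round below 0.2 rad and angle between carrier's own z axis and vertical below 0.06 rad and z of carrier in the frame of fixture below 0.011 m), for 0.1 s.
2. the nose is pressed against the stop with at least 5 N for a quarter of a second (y of carrier_nose in the frame of fixture between -0.004 and 0.004 m and angle between the x axis of carrier and the x axis of fixture, either way round below 0.08 rad and angle between carrier's own z axis and vertical below 0.05 rad and z of carrier in the frame of fixture below 0.0105 m and x of carrier_nose in the frame of fixture above 0.039 m and contact force between carrier and depth_stop above 5 N), for 0.25 s.
At the end, for the whole second after the job is handed in: The carrier lies flat and at rest in the channel under the bridge, released, where it was pressed home: its nose at least 39 mm past the fixture's origin (the nearest setting of the stop, less 3 mm) and within 4 mm of mid channel, turned less than 0.08 rad from the channel (y of carrier_nose in the frame of fixture between -0.004 and 0.004 m and angle between the x axis of carrier and the x axis of fixture, either way round below 0.08 rad and angle between carrier's own z axis and vertical below 0.05 rad and z of carrier in the frame of fixture below 0.0105 m and x of carrier_nose in the frame of fixture above 0.039 m and linear speed of carrier below 0.01 m/s); the robot touches nothing.
It fails at once if the carrier is pressed against the stop with more than 15 N (contact force between carrier and depth_stop above 15 N).
It fails at once if the robot bumps the fixture with more than 10 N (contact force between any of the fingers, the arm and fixture above 10 N).
It fails at once if a bystander (multimeter, side cutters, capacitor) is moved by more than 20 mm (distance of any of multimeter, side_cutters, cap_4 from where it was at the start of the episode above 0.02 m).
It also fails if it takes over 67 s, if anything falls off the work surface, if the arm or the gripper's body presses on something with over 40 N, if the wrist force passes 120 N, or if a joint passes its speed limit or range.

ROBOT

A 7-joint arm with a two-finger parallel gripper is mounted at the origin on a cart in front of the work surface, level with it; the furniture and walls round the work are solid. World frame = base frame: x ahead of the robot, y to its left, z up, the work surface at z = 0. Lengths are in m, angles in rad, forces in N, time in s.
With the tool pointing down it reaches from about 0.4 to 0.85 m from the base axis. Payload 10.4 kg.
Tool frame: the origin (TCP) lies between the finger pads; the fingertips stand manip.finger_overhang ahead of it and the grasp point (between the pads) lies 11 mm behind it (manip.finger_overhang is the distance from the TCP to the fingertips, in m); x points along the fingers, z is the direction in which the jaws open and shut, and the axes are right-handed (so a half turn about x gives the same grasp; the last joint's range is limited). The gripper opens to 85 mm and grips with 20 to 120 N. Pads are 22 mm wide; open, the fingers measure 114 mm over their backs; the gripper's body (76 mm by 85 mm) begins 54 mm behind the grasp point. The pads swing forward as they close: fully open they stand 13 mm farther back than shut.
Start: joints at [1.247, 0.332, -0.065, 1.46, 0.022, 1.35, -0.088], TCP at [0.185, -0.597, 0.239] pointing down, gripper open.
Joint ranges: [-2.6, 2.6], [-0.5, 2.12], [-1.47, 1.34], [0.16, 2.42], [-1.27, 4.41], [0.06, 2.06], [-2.6, 2.6]. Speed limits (rad/s): [2.22, 2.22, 2.79, 2.79, 3.14, 3.14, 3.14].

INTERFACE

Orientations are given as a unit quaternion [x, y, z, w].
In Python, from workcell import get_obs, camera, workorder, manip gives the robot as it stands. The module is installed in compiled form; this text tells all that it offers.
- The arm moves only by the tool play_rows, never from a script. Its argument "increments" is text: rows parted by semicolons, each of 4 numbers parted by spaces: the shift along the tool's x, y, z in m, then the turn about the tool's x in rad. A call has 1 to 20 rows; each row shifts and turns the pose as measured when the row begins, along the tool's axes as they then stand; what a row does not reach is not made up. A row lasts 1/10 s, in which the tool goes at most 50 mm and 8.59 degrees, less where a joint would pass 70% of its speed; a pose out of reach is approached as far as the arm can. A call is refused whole if a number of a shift passes 0.05 or a number of a turn 0.15, either way. A call with a gripper value outside its range is refused whole. "hand" is the gripper command: -1 is fully open, 1 is shut, values between are in proportion, set as the call begins (left out, the last holds). The fingers move at their own pace and stop on an object; "squeeze" is the grip in N (left out, the last holds). Time passes only in rows, so rows that do not move let the fingers close. It gives the time, the measured TCP pose, the force and the opening at its end, in the units of the state.
- get_obs(): the state, without advancing time (a new reading comes with each control period).
- camera(name): name is "scene" or "top"; returns a dict with "img" (400x640x3 uint8, blue, green, red), "fov_y" (degrees; the focal length in pixels is half the picture's height over the tangent of half this angle, whatever the lens; pixels are square), "cx", "cy" (the principal point, pixels), "distortion" ([k1, k2, p1, p2, k3] as OpenCV has them; the pictures are not rectified), "R" (3x3) and "t" (3): a world point X has camera coordinates R X + t. Camera axes: x right, y down, z forward; pixel columns grow to the right and rows downward; lengths in m; the calibration is good to about 2 mm. A picture is of the moment at which its call begins. There is no depth.
- workorder.hand_in(): hands the job in, once; it reports no verdict.
The state is a dict: "clock": time; "joint_pos": joint angles; "joint_velocities": joint speeds; "tau": joint torques, N m; "position": TCP position; "ee_rot": TCP orientation; "ft_force": force on the tool from outside, world axes, zero at the start; "torque": the same for the moment, N m; "grip_width": opening from 0.0 (shut) to 1.0 (fully open).
Only numpy, scipy, OpenCV 4.12 (cv2) and the standard library are available. Lean on these libraries where they do the work, as an engineer would, in place of code of your own. Each camera call takes 0.05 s, during which the arm holds its last target.

## Working session

There is one attempt and no reset: what is moved stays moved. The work goes in short steps, Python scripts to look and compute and a tool call to move; the robot and the scene stay as the last step left them, time stands still between calls to the robot, and variables do not carry over. Pictures are saved under pics/ and viewed, and the job is handed in when it is done.

Besides the shell and the picture viewer there is one more tool, called after ">>>" in YAML: its name, and indented under it one key for each argument. play_rows: Moves the arm, as the interface text tells. Its arguments: {"type":"object","properties":{"increments":{"type":"string"},"hand":{"type":"number"},"squeeze":{"type":"number"}},"required":["increments"]}

```bash
mkdir -p pics
python3 - <<'E'
from workcell import get_obs,camera,workorder,manip
import cv2,numpy as np
o=get_obs()
for k,v in o.items(): print(k,np.round(v,4))
print(manip, manip.finger_overhang)
for n in("scene","top"):
    c=camera(n); cv2.imwrite(f"pics/{n}0.png",c["img"]); print(n,{k:np.round(v,4) for k,v in c.items() if k!="img"})
E
```

```text
clock 0.0
joint_pos [ 1.2474  0.3329 -0.0647  1.4609  0.0216  1.3499 -0.0885]
joint_velocities [-0.0009 -0.0001  0.0011  0.0016 -0.0001  0.0001  0.0004]
tau [-0.00000e+00 -6.25453e+01  4.91000e-02 -3.91604e+01  1.62000e-02
  1.01000e-02  0.00000e+00]
position [ 0.1851 -0.5966  0.2385]
ee_rot [ 0.4197  0.5697 -0.4191  0.5689]
ft_force [-0.5827  0.6639  0.6452]
torque [-0.0072 -0.0487 -0.018 ]
grip_width 0.9951
<Robot object at 0x7f5f711c7a10> 0.008
scene {'fov_y': np.float64(51.3872), 'cx': np.float64(314.2943), 'cy': np.float64(198.4458), 'distortion': array([-0.0767,  0.    ,  0.    ,  0.    ,  0.    ]), 'R': array([[-0.7749, -0.6318, -0.0191],
       [-0.4218,  0.5392, -0.7289],
       [ 0.4709, -0.5568, -0.6843]]), 't': array([0.4129, 0.2627, 0.6624])}
top {'fov_y': np.float64(50.1725), 'cx': np.float64(322.7002), 'cy': np.float64(202.3389), 'distortion': array([-0.0524,  0.    ,  0.    ,  0.    ,  0.    ]), 'R': array([[ 0.0277, -0.9995,  0.0124],
       [-0.9936, -0.0289, -0.1091],
       [ 0.1094, -0.0093, -0.994 ]]), 't': array([-0.0327,  0.5491,  0.9494])}
```

View pics/top0.png

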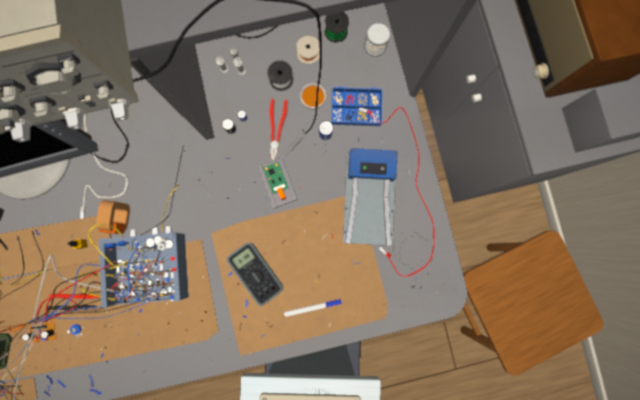

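View pics/scene0.png

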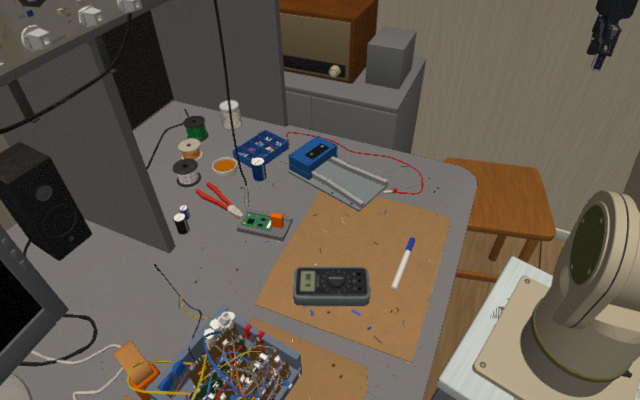

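The top view shows the carrier near (278,185) px with its orange tab at about (281,194), nose upwards. The fixture runs from its mouth at about (369,240) to the blue bridge at (372,165). The multimeter is at (255,272), the cutters at (276,130) and the capacitor at (326,130). I'll enlarge these areas for exact features.

Run:
```python
import cv2
t=cv2.imread("pics/top0.png"); s=cv2.imread("pics/scene0.png")
cv2.imwrite("pics/t_fix.png",cv2.resize(t[140:255,330:410],None,fx=5,fy=5,interpolation=cv2.INTER_CUBIC))
cv2.imwrite("pics/t_car.png",cv2.resize(t[145:215,250:310],None,fx=8,fy=8,interpolation=cv2.INTER_CUBIC))
cv2.imwrite("pics/s_both.png",cv2.resize(s[130:250,230:400],None,fx=4.7,fy=4.7,interpolation=cv2.INTER_CUBIC))
```

```text
(no output)
```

View pics/t_fix.png

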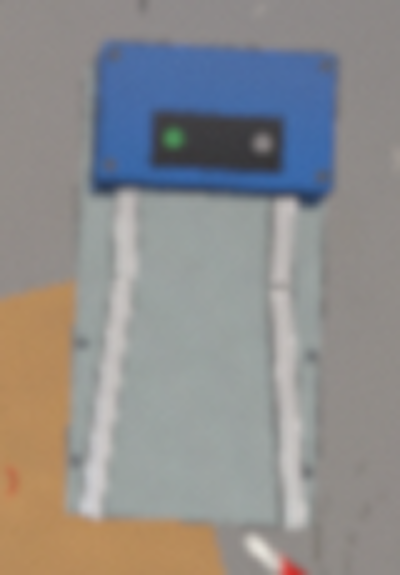

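View pics/t_car.png

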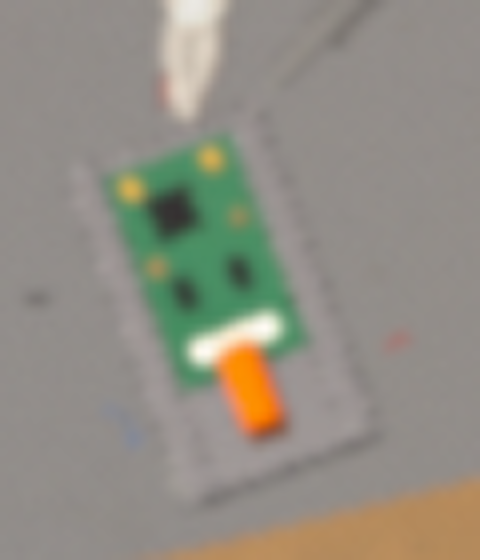

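View pics/s_both.png

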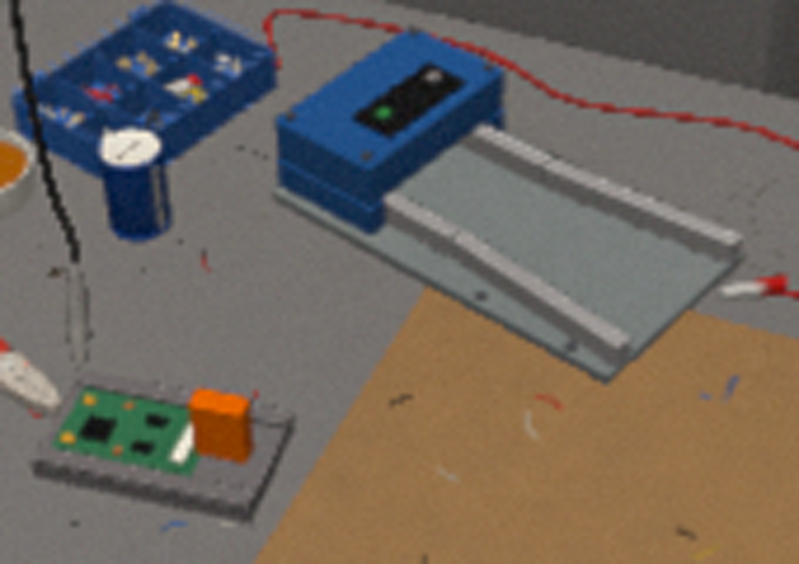

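```bash
cat > h.py <<'E'
import cv2,numpy as np
from workcell import get_obs,camera,workorder,manip
def K(c):
    f=c["img"].shape[0]/2/np.tan(np.radians(c["fov_y"])/2)
    return np.array([[f,0,c["cx"]],[0,f,c["cy"]],[0,0,1.]])
def rays(c,uv):
    p=cv2.undistortPoints(np.float64(uv).reshape(-1,1,2),K(c),np.float64(c["distortion"])).reshape(-1,2)
    R=np.array(c["R"]);d=np.c_[p,np.ones(len(p))]@R
    return -R.T@np.array(c["t"]),d
def onz(c,uv,z):
    o,d=rays(c,uv); return o+d*((z-o[2])/d[:,2])[:,None]
def proj(c,X):
    return cv2.projectPoints(np.float64(X).reshape(-1,1,3),cv2.Rodrigues(np.float64(c["R"]))[0],np.float64(c["t"]),K(c),np.float64(c["distortion"]))[0].reshape(-1,2)
def tri(c1,u1,c2,u2):
    a,d=rays(c1,[u1]);b,e=rays(c2,[u2]);d=d[0];e=e[0]
    s=np.linalg.lstsq(np.c_[d,-e],b-a,rcond=None)[0]
    p,q=a+s[0]*d,b+s[1]*e
    return (p+q)/2,np.linalg.norm(p-q)
def crop(uv,s,o): return (np.float64(uv)+.5)/s-.5+np.float64(o)
E
python3 - <<'E'
from h import *
np.set_printoptions(precision=4,suppress=True)
T=camera("top");S=camera("scene")
ft=lambda p:crop(p,5,(330,140)); ct=lambda p:crop(p,8,(250,145)); sc=lambda p:crop(p,4.7,(230,130))
print("plate mouth top",onz(T,ft([(68,514),(308,527)]),.0115)); print("scene",onz(S,sc([(605,378),(741,262)]),.0115))
print("bridge top nl nr fl fr",onz(T,ft([(98,182),(332,192),(105,42),(338,57)]),.0585)); print("scene",onz(S,sc([(372,165),(503,72),(278,122),(410,30)]),.0585))
print("rail top inner mouth l r; end of taper",onz(T,ft([(102,519),(286,527)]),.0255))
print("carrier nl nr tr tl z=.013",onz(T,ct([(78,165),(255,110),(380,435),(190,500)]),.011))
print("scene nl tl tr",onz(S,sc([(36,462),(250,508),(292,420)]),.013))
for c,n in((T,"T"),(S,"S")):
    h=cv2.cvtColor(c["img"],cv2.COLOR_BGR2HSV); m=cv2.inRange(h,(5,190,150),(18,255,255))
    k,l,st,ce=cv2.connectedComponentsWithStats(m); print(n,[(st[i],ce[i]) for i in range(1,k) if st[i][4]>20])
    m=cv2.inRange(h,(40,80,60),(90,255,255))
    k,l,st,ce=cv2.connectedComponentsWithStats(m); print(n,"green",[(st[i],ce[i]) for i in range(1,k) if st[i][4]>60])
E
```

```text
plate mouth top [[ 0.4599 -0.0673  0.0115]
 [ 0.4569 -0.1789  0.0115]]
scene [[ 0.4608 -0.0642  0.0115]
 [ 0.4544 -0.1727  0.0115]]
bridge top nl nr fl fr [[ 0.6079 -0.0746  0.0585]
 [ 0.6065 -0.1801  0.0585]
 [ 0.6721 -0.0765  0.0585]
 [ 0.6686 -0.1824  0.0585]]
scene [[ 0.6089 -0.0749  0.0585]
 [ 0.6047 -0.1754  0.0585]
 [ 0.6682 -0.0726  0.0585]
 [ 0.6663 -0.1754  0.0585]]
rail top inner mouth l r; end of taper [[ 0.4578 -0.0821  0.0255]
 [ 0.4564 -0.1664  0.0255]]
carrier nl nr tr tl z=.013 [[0.6357 0.1347 0.011 ]
 [0.6538 0.0832 0.011 ]
 [0.5582 0.0429 0.011 ]
 [0.5375 0.0977 0.011 ]]
scene nl tl tr [[0.6295 0.1379 0.013 ]
 [0.5356 0.0985 0.013 ]
 [0.5564 0.0471 0.013 ]]
T [(array([303,  87,  14,  19, 203], dtype=int32), array([309.7734,  95.5123])), (array([318,  89,   5,  15,  57], dtype=int32), array([319.7895,  96.386 ])), (array([278, 189,   7,  10,  41], dtype=int32), array([281.0732, 193.2927])), (array([100, 222,  17,  11,  56], dtype=int32), array([110.3214, 228.9643])), (array([ 86, 294,  13,   4,  28], dtype=int32), array([ 92.2143, 295.4286])), (array([ 44, 321,  10,   9,  47], dtype=int32), array([ 49.6809, 325.2766])), (array([ 48, 335,   7,   5,  21], dtype=int32), array([ 51.4286, 337.1429]))]
T green [(array([326,  29,  21,  12, 146], dtype=int32), array([335.2945,  34.9041])), (array([265, 164,  23,  29, 288], dtype=int32), array([275.0799, 176.375 ]))]
S [(array([215, 160,  20,  11, 170], dtype=int32), array([224.3765, 165.1706])), (array([270, 213,  13,   6,  52], dtype=int32), array([276.2692, 215.4808])), (array([129, 364,  29,  25, 147], dtype=int32), array([144.0136, 378.3878]))]
S green [(array([186, 126,  19,  14, 166], dtype=int32), array([194.9157, 132.5723])), (array([241, 213,  31,  18, 276], dtype=int32), array([256.9855, 221.1812]))]
```

Run:
```python
from h import *
from scipy.spatial.transform import Rotation as Ro
np.set_printoptions(precision=4,suppress=True)
T=camera("top");S=camera("scene")
print("cams",-T["R"].T@T["t"],-S["R"].T@S["t"])
o=get_obs();R=Ro.from_quat(o["ee_rot"]).as_matrix();print("tool axes cols\n",R)
print("tab tri",tri(T,(281.0,193.3),S,(276.3,215.3)), onz(T,[(280.8,193.5)],.040))
# epipolar: cable
tp=[(318,20),(319,60),(317,95),(308,125),(295,148)]
for p in tp:
    print(p,[tuple(np.round(onz(T,[p],z)[0],3))+tuple(np.round(proj(S,onz(T,[p],z))[0])) for z in(0,.02,.05,.1,.2,.3,.4)])
for n,c,b in(("t_cab",T,(230,0,350,200)),("s_cab",S,(150,0,310,260))):
    x0,y0,x1,y1=b; cv2.imwrite(f"pics/{n}.png",cv2.resize(c["img"][y0:y1,x0:x1],None,fx=(3 if n[0]=="t" else 2.3),fy=(3 if n[0]=="t" else 2.3),interpolation=cv2.INTER_CUBIC))
```

```text
cams [ 0.4426 -0.008   1.004 ] [0.1188 0.4881 0.6526]
tool axes cols
 [[-0.0001  0.9551  0.2963]
 [ 0.0004  0.2963 -0.9551]
 [-1.      0.     -0.0004]]
tab tri (array([0.5672, 0.0788, 0.0427]), np.float64(0.002259312421243674)) [[0.5662 0.0788 0.04  ]]
(318, 20) [(np.float64(1.012), np.float64(0.007), np.float64(0.0), np.float64(178.0), np.float64(140.0)), (np.float64(1.001), np.float64(0.007), np.float64(0.02), np.float64(179.0), np.float64(136.0)), (np.float64(0.984), np.float64(0.006), np.float64(0.05), np.float64(180.0), np.float64(128.0)), (np.float64(0.956), np.float64(0.006), np.float64(0.1), np.float64(183.0), np.float64(115.0)), (np.float64(0.899), np.float64(0.004), np.float64(0.2), np.float64(189.0), np.float64(86.0)), (np.float64(0.842), np.float64(0.003), np.float64(0.3), np.float64(196.0), np.float64(50.0)), (np.float64(0.785), np.float64(0.001), np.float64(0.4), np.float64(205.0), np.float64(6.0))]
(319, 60) [(np.float64(0.906), np.float64(0.002), np.float64(0.0), np.float64(204.0), np.float64(153.0)), (np.float64(0.897), np.float64(0.001), np.float64(0.02), np.float64
[... 1825 characters left out ...]
64.0), np.float64(25.0))]
(295, 148) [(np.float64(0.682), np.float64(0.053), np.float64(0.0), np.float64(250.0), np.float64(200.0)), (np.float64(0.677), np.float64(0.051), np.float64(0.02), np.float64(250.0), np.float64(194.0)), (np.float64(0.67), np.float64(0.05), np.float64(0.05), np.float64(251.0), np.float64(185.0)), (np.float64(0.658), np.float64(0.047), np.float64(0.1), np.float64(254.0), np.float64(169.0)), (np.float64(0.635), np.float64(0.041), np.float64(0.2), np.float64(258.0), np.float64(132.0)), (np.float64(0.611), np.float64(0.035), np.float64(0.3), np.float64(264.0), np.float64(87.0)), (np.float64(0.587), np.float64(0.029), np.float64(0.4), np.float64(272.0), np.float64(33.0))]
```

View pics/t_cab.png

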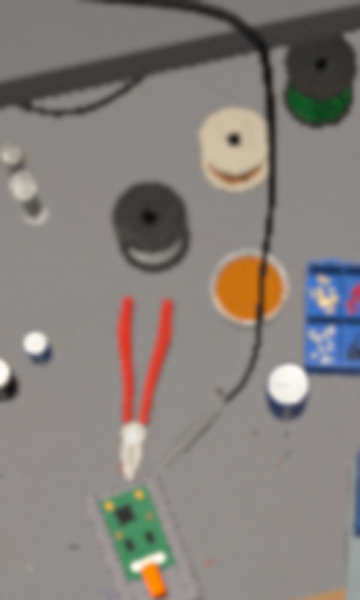

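View pics/s_cab.png

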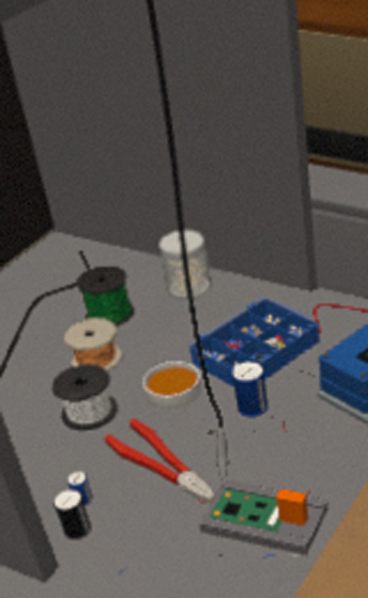

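>>> play_rows:
  increments: "0 0.015 -0.014 0;0 0.028 -0.0265 0;0 0.028 -0.0265 0;0 0.028 -0.0265 0;0 0.028 -0.0265 0;0 0.028 -0.0265 0;0 0.028 -0.0265 0;0 0.028 -0.0265 0;0 0.028 -0.0265 0;0 0.028 -0.0265 0"
  hand: 0.2
  squeeze: 60

```text
clock: 1.3
position: [0.3679, -0.2691, 0.2376]
ee_rot: [0.421, 0.567, -0.423, 0.567]
ft_force: [0.5, -0.5, -0.4]
grip_width: 0.403
```

>>> play_rows:
  increments: "0 0.028 -0.026 -0.01;0 0.028 -0.026 -0.01;0 0.028 -0.026 -0.01;0 0.028 -0.026 -0.01;0 0.028 -0.026 -0.01;0 0.028 -0.026 -0.01;0 0.028 -0.026 -0.01;0 0.028 -0.026 -0.01;0 0.028 -0.026 0;0 0.02 -0.02 0;0 0 0 0;0 0 0 0"

```text
clock: 2.5
position: [0.5471, 0.0803, 0.2378]
ee_rot: [0.396, 0.584, -0.397, 0.587]
ft_force: [0.2, -0.0, -0.1]
grip_width: 0.397
```

```bash
cat >> h.py <<'E'
from scipy.spatial.transform import Rotation as Ro
def go(x,y,z=None,yaw=None):
    o=get_obs();p=np.array(o["position"]);R=Ro.from_quat(o["ee_rot"]).as_matrix()
    d=np.array([x,y,p[2] if z is None else z])-p
    cy=np.arctan2(R[1,1],R[0,1]); print("pos",p.round(4),"yaw",cy.round(4),"tilt",R[:2,0].round(4),"ft",np.round(o["ft_force"],2),"w",round(float(o["grip_width"]),3),"t",o["clock"])
    print("tool delta",(R.T@d).round(4),"turn",None if yaw is None else round(cy-yaw,4))
E
python3 -c "
from h import *
go(.567,.0785,.12,.385)"
```

```text
pos [0.5471 0.0803 0.2378] yaw 0.3797 tilt [ 0.0024 -0.0025] ft [ 0.23 -0.02 -0.14] w 0.397 t 2.5
tool delta [0.1179 0.0177 0.0087] turn -0.0053
```

>>> play_rows:
  increments: "0.03 0.009 0.0045 -0.005;0.04 0.009 0.0045 0;0.04 0 0 0;0.02 0 0 0;0.01 0 0 0;0 0 0 0"

```text
clock: 3.1
position: [0.569, 0.0705, 0.095]
ee_rot: [0.397, 0.582, -0.398, 0.588]
ft_force: [0.8, -0.5, 0.4]
grip_width: 0.399
```

Run:
```python
from h import *
go(.567,.0785,.0255,.385)
T=camera("top");S=camera("scene")
o=get_obs();R=Ro.from_quat(o["ee_rot"]).as_matrix();p=np.array(o["position"])
for q in(p,p+R[:,0]*.008): print("TCP/tip px",proj(T,q),proj(S,q))
cv2.imwrite("pics/t1.png",cv2.resize(T["img"][140:230,230:330],None,fx=5,fy=5,interpolation=3))
cv2.imwrite("pics/s1.png",cv2.resize(S["img"][120:260,210:340],None,fx=4,fy=4,interpolation=3))
```

```text
pos [0.569  0.0705 0.095 ] yaw 0.3766 tilt [ 0.0063 -0.0069] ft [ 0.81 -0.46  0.37] w 0.399 t 3.1
tool delta [ 0.0694  0.0009 -0.0088] turn -0.0084
TCP/tip px [[282.2054242  188.31747253]] [[276.20184931 193.36920357]]
TCP/tip px [[282.53352992 188.80881769]] [[276.5193071 196.2902036]]
```

View pics/t1.png

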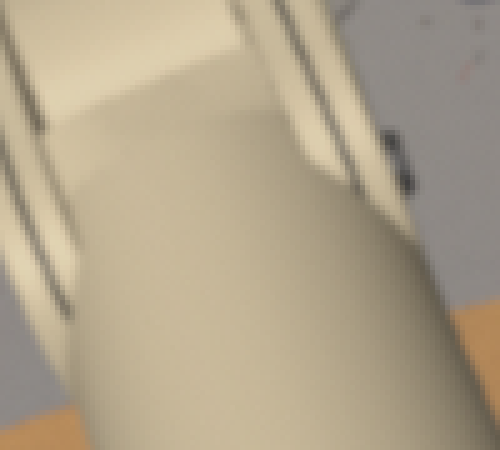

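View pics/s1.png

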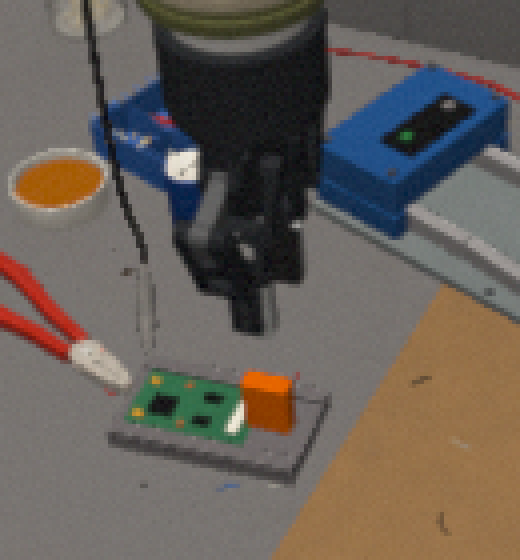

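>>> play_rows:
  increments: "0.015 0 -0.006 -0.008;0.02 0 -0.003 0;0.015 0 0 0;0.01 0 0 0;0.004 0 0 0;0 0 0 0"

```text
clock: 3.8
position: [0.5704, 0.0803, 0.0336]
ee_rot: [0.397, 0.58, -0.393, 0.593]
ft_force: [0.7, 0.7, -0.4]
grip_width: 0.397
```

Run:
```python
from h import *
go(.567,.0785,.0255,.385)
S=camera("scene")
cv2.imwrite("pics/s2.png",cv2.resize(S["img"][150:260,220:330],None,fx=5,fy=5,interpolation=3))
```

```text
pos [0.5704 0.0803 0.0336] yaw 0.3859 tilt [ 0.0176 -0.0062] ft [ 0.68  0.66 -0.41] w 0.397 t 3.8
tool delta [ 0.0081 -0.004   0.0002] turn 0.0009
```

View pics/s2.png

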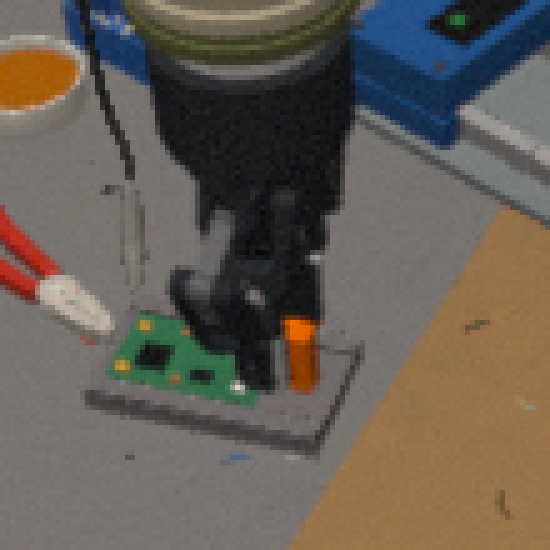

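Run:
```python
from h import *
T=camera("scene")
o=get_obs();R=Ro.from_quat(o["ee_rot"]).as_matrix();p=np.array(o["position"])
f=lambda q:(proj(T,q)[0]-(220,150)+.5)*5
for dz in(-.017,-.03):
  for dy in(-.011,.011): print(dz,dy,f(p+R@[.008-.004,dy,dz]))
print("tab top/centre pred",f([.567,.0785,.043]),f([.567,.0785,.031]))
```

```text
-0.017 -0.011 [290.59240652 382.7098759 ]
-0.017 0.011 [240.70463132 371.30824311]
-0.03 -0.011 [279.28835338 405.51295519]
-0.03 0.011 [228.95708883 393.85684086]
tab top/centre pred [287.54187916 328.4660887 ] [289.87252352 348.68161404]
```

>>> play_rows:
  increments: "0.005 -0.002 0 0;0.004 -0.001 0 0;0 0 0 0"

```text
clock: 4.2
position: [0.5689, 0.0789, 0.0259]
ee_rot: [0.397, 0.579, -0.393, 0.594]
ft_force: [1.1, -0.3, -0.4]
grip_width: 0.399
```

>>> play_rows:
  increments: "0 0 0 0;0 0 0 0;0 0 0 0;0 0 0 0;0 0 0 0;0 0 0 0;0 0 0 0;0 0 0 0"
  hand: 1
  squeeze: 60

```text
clock: 5.0
position: [0.569, 0.079, 0.0263]
ee_rot: [0.397, 0.579, -0.393, 0.594]
ft_force: [-0.5, 0.5, -0.7]
grip_width: 0.128
```

Run:
```python
from h import *
go(.567,.0785,.0255,.385)
S=camera("scene")
cv2.imwrite("pics/s3.png",cv2.resize(S["img"][150:260,220:330],None,fx=5,fy=5,interpolation=3))
```

```text
pos [0.569  0.079  0.0263] yaw 0.3854 tilt [ 0.021  -0.0061] ft [-0.5   0.48 -0.7 ] w 0.128 t 5.0
tool delta [ 0.0008 -0.0021 -0.0003] turn 0.0004
```

View pics/s3.png

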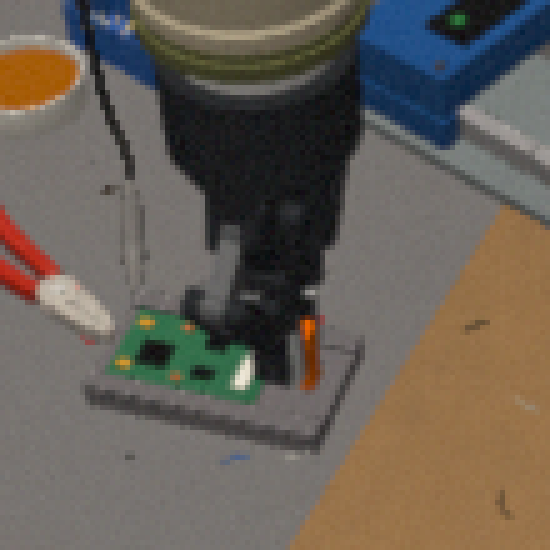

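>>> play_rows:
  increments: "-0.01 0 0 0;-0.02 0 0 0;-0.03 0 0 0;-0.03 0 0 0;-0.02 0 0 0;0 0 0 0"

```text
clock: 5.65
position: [0.5655, 0.0799, 0.1422]
ee_rot: [0.397, 0.58, -0.393, 0.593]
ft_force: [0.2, 0.8, -1.8]
grip_width: 0.125
```

Run:
```python
from h import *
# target nose at fixture x=-.055 => tab at -.1375
F=np.array([.5977,-.126]);a=-.028;u=np.array([np.cos(a),np.sin(a)])
print(F-u*.1375)
go(*(F-u*.1375),.09,a)
S=camera("scene")
cv2.imwrite("pics/s4.png",cv2.resize(S["img"][110:260,220:380],None,fx=4,fy=4,interpolation=3))
```

```text
[ 0.4602539 -0.1221505]
pos [0.5655 0.0799 0.1422] yaw 0.3864 tilt [ 0.0188 -0.006 ] ft [ 0.2   0.8  -1.85] w 0.125 t 5.65
tool delta [ 0.0514 -0.1744  0.1469] turn 0.4144
```

View pics/s4.png

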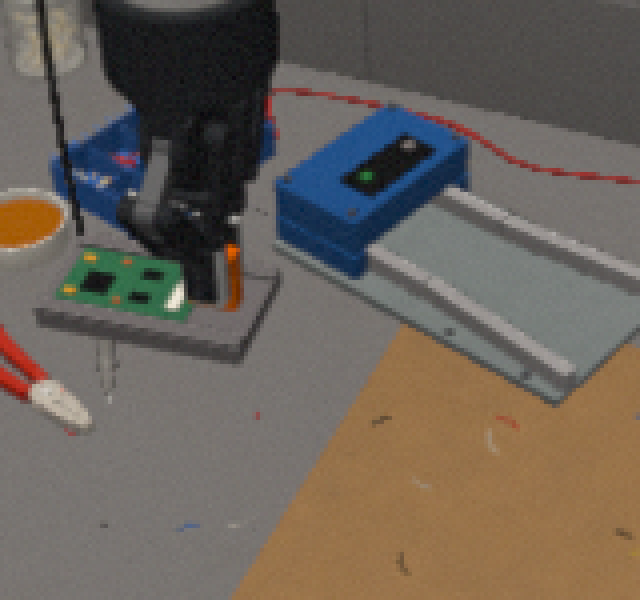

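>>> play_rows:
  increments: "0 -0.01 0.008 0;0 -0.018 0.015 0;0 -0.018 0.015 0;0 -0.018 0.015 0;0 -0.018 0.015 0;0 -0.018 0.015 0;0 -0.018 0.015 0;0 -0.018 0.015 0;0 -0.018 0.015 0;0 -0.01 0.008 0;0 0 0 0.03;0 0 0 0.05;0 0 0 0.05;0 0 0 0.05;0 0 0 0.05;0 0 0 0.05;0 0 0 0.05;0 0 0 0.03;0 0 0 0;0 0 0 0"

```text
clock: 7.7
position: [0.4403, -0.1184, 0.1185]
ee_rot: [-0.498, -0.504, 0.505, -0.494]
ft_force: [0.1, -0.2, -1.9]
grip_width: 0.128
```

Run:
```python
from h import *
F=np.array([.5977,-.126]);a=-.028;u=np.array([np.cos(a),np.sin(a)])
go(*(F-u*.1375),.05,a)
S=camera("scene");T=camera("top")
cv2.imwrite("pics/s5.png",cv2.resize(S["img"][110:260,260:420],None,fx=4,fy=4,interpolation=3))
cv2.imwrite("pics/t5.png",cv2.resize(T["img"][135:265,320:420],None,fx=4.5,fy=4.5,interpolation=3))
```

```text
pos [ 0.4403 -0.1184  0.1185] yaw -0.0052 tilt [-0.0174  0.0027] ft [ 0.12 -0.16 -1.85] w 0.128 t 7.7
tool delta [0.0681 0.0212 0.0039] turn 0.0228
```

View pics/s5.png

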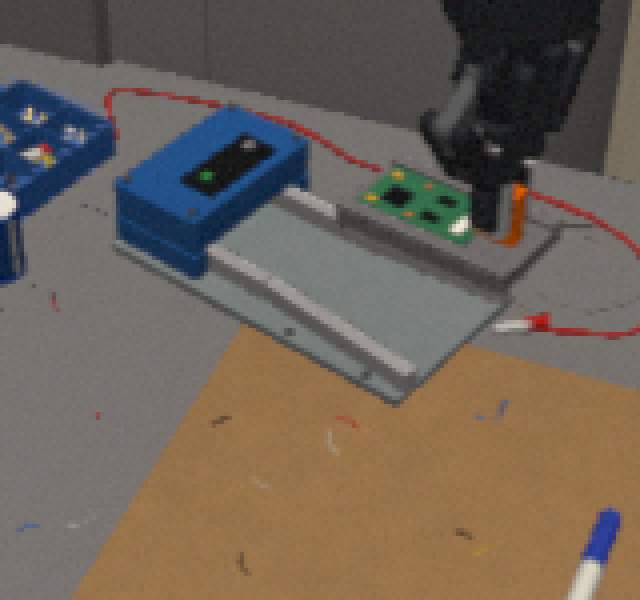

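View pics/t5.png

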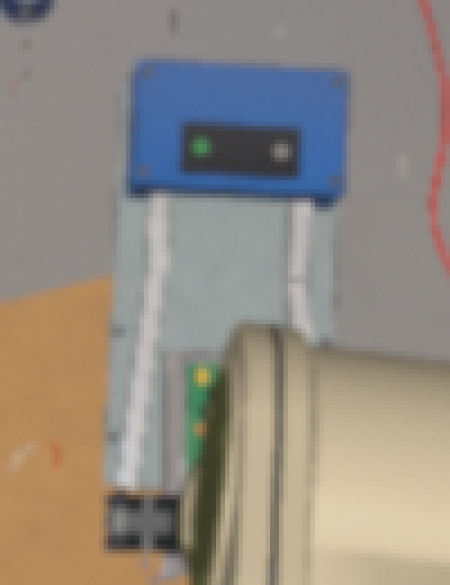

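Run:
```python
from h import *
np.set_printoptions(precision=4,suppress=True)
S=camera("scene");T=camera("top")
c=lambda p:crop(p,4,(260,110)); t=lambda p:crop(p,4.5,(320,135))
zr=.1185-.0263+.013
print("top left edge nose..",onz(T,t([(163,352),(163,440)]),zr-.002))
print("scene nl tl tr top",onz(S,c([(337,206)]),zr-.003),onz(S,c([(500,278),(560,226)]),zr+.001))
h=lambda C,l,u:cv2.connectedComponentsWithStats(cv2.inRange(cv2.cvtColor(C["img"],cv2.COLOR_BGR2HSV),l,u))
o=get_obs();print(o["position"])
cv2.imwrite("pics/t5b.png",cv2.resize(T["img"][205:255,340:380],None,fx=12,fy=12,interpolation=3))
cv2.imwrite("pics/s5b.png",cv2.resize(S["img"][140:190,335:410],None,fx=10,fy=10,interpolation=3))
```

```text
top left edge nose.. [[ 0.5214 -0.0872  0.1032]
 [ 0.4801 -0.088   0.1032]]
scene nl tl tr top [[ 0.5214 -0.0891  0.1022]] [[ 0.4191 -0.088   0.1062]
 [ 0.4167 -0.1429  0.1062]]
[ 0.4405 -0.1187  0.1189]
```

View pics/t5b.png

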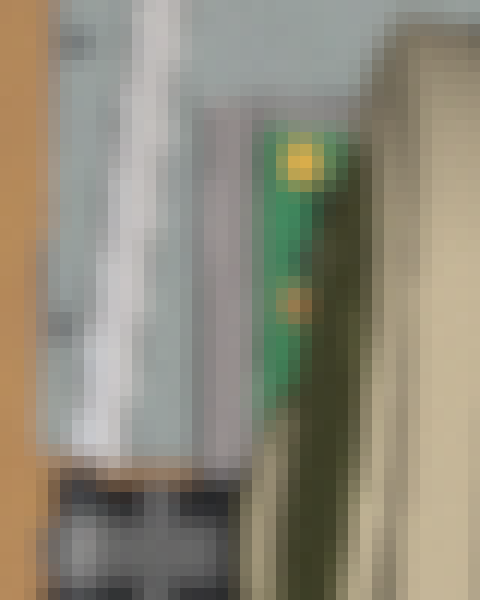

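View pics/s5b.png

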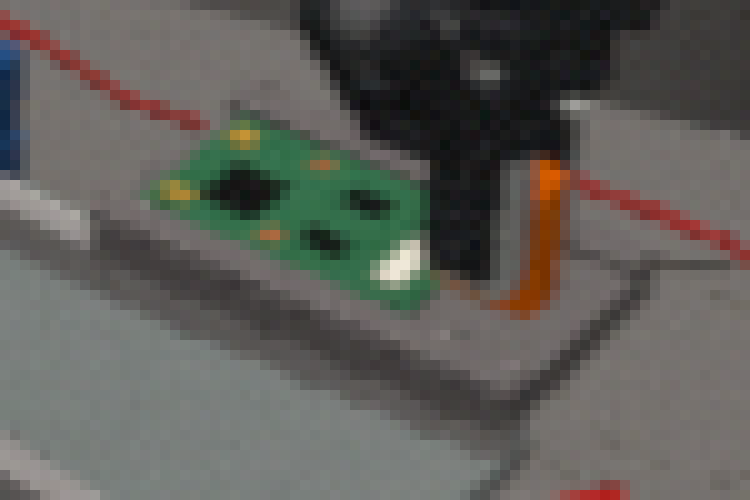

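Run:
```python
from h import *
np.set_printoptions(precision=4,suppress=True)
T=camera("top");g=cv2.imread("pics/top0.png").astype(int)
# rail row profiles: bright low-saturation peaks
for r in range(179,246,3):
    row=g[r,338:402]; b=row[:,2]-row[:,2]*0+ (row[:,2]-row[:,0]) # red + (red-blue)
    # local peaks left/right half with subpixel centroid
    out=[]
    for lo,hi in((346,362),(378,395)):
        x=np.arange(lo,hi); w=(2*g[r,lo:hi,2]-g[r,lo:hi,0]).astype(float); w=np.clip(w-np.percentile(w,40)-12,0,None); out.append((x*w).sum()/w.sum() if w.sum() else np.nan)
    P=onz(T,[(out[0],r),(out[1],r)],.0255)
    print(r,np.round(out,2),P[:,:2].ravel(),"mid",P[:,:2].mean(0),"w",P[0,1]-P[1,1])
```

```text
179 [355.18 386.08] [ 0.607  -0.091   0.6092 -0.163 ] mid [ 0.6081 -0.127 ] w 0.07197740911758349
182 [354.69 386.65] [ 0.5999 -0.09    0.6022 -0.1644] mid [ 0.601  -0.1272] w 0.07436740442690412
185 [354.65 386.38] [ 0.5929 -0.09    0.5951 -0.1638] mid [ 0.594  -0.1269] w 0.0737843056111724
188 [354.65 386.31] [ 0.5859 -0.0902  0.588  -0.1637] mid [ 0.5869 -0.127 ] w 0.0735572963713624
191 [354.97 386.02] [ 0.5789 -0.091   0.581  -0.1631] mid [ 0.5799 -0.1271] w 0.07208839042916185
194 [354.95 385.69] [ 0.5719 -0.0911  0.574  -0.1624] mid [ 0.5729 -0.1268] w 0.07130752506381378
197 [353.97 385.85] [ 0.5648 -0.089   0.567  -0.1629] mid [ 0.5659 -0.1259] w 0.07388541668455757
200 [353.63 385.75] [ 0.5578 -0.0884  0.56   -0.1627] mid [ 0.5589 -0.1255] w 0.07439603649122295
203 [353.48 386.28] [ 0.5508 -0.0881  0.553  -0.164 ] mid [ 0.5519 -0.1261] w 0.07590556745170869
206 [352.63 386.59] [ 0.5438 -0.0863  0.5461 -0.1648] mid [ 0.545  -0.1256] w 0.07851409624933205
209 [352.73 386.8 ] [ 0.5369 -0.0867  0.5391 -0.1654] mid [ 0.538  -0.1261] w 0.07872090998698254
212 [351.83 386.62] [ 0.
[... 427 characters left out ...]
 0.5034 -0.1252] w 0.08589800200035302
227 [349.89 387.77] [ 0.4953 -0.081   0.4977 -0.1681] mid [ 0.4965 -0.1246] w 0.08714371370532692
230 [349.84 387.64] [ 0.4884 -0.0811  0.4908 -0.1679] mid [ 0.4896 -0.1245] w 0.08686620809462693
233 [348.91 387.55] [ 0.4815 -0.0791  0.4839 -0.1678] mid [ 0.4827 -0.1234] w 0.08873607823533845
236 [348.95 388.13] [ 0.4746 -0.0793  0.4771 -0.1692] mid [ 0.4758 -0.1243] w 0.08992870945410601
239 [348.14 388.48] [ 0.4677 -0.0776  0.4702 -0.1701] mid [ 0.469  -0.1238] w 0.09251710145341915
242 [347.63 388.88] [ 0.4609 -0.0766  0.4634 -0.1711] mid [ 0.4621 -0.1238] w 0.09453467286564143
245 [   nan 388.51] [    nan     nan  0.4565 -0.1703] mid [nan nan] w nan
```

>>> play_rows:
  increments: "0.005 0.01 0.003 0.01;0.01 0.012 0.002 0.01;0.015 0.008 0 0;0.015 0 0 0;0.01 0 0 0;0 0 0 0"

```text
clock: 8.55
position: [0.4716, -0.1251, 0.0623]
ee_rot: [-0.503, -0.497, 0.51, -0.489]
ft_force: [-0.4, -0.4, -2.3]
grip_width: 0.13
```

Run:
```python
from h import *
go(.472,-.1243,.038,-.026)
```

```text
pos [ 0.4716 -0.1251  0.0623] yaw -0.0268 tilt [-0.0143  0.0011] ft [-0.39 -0.39 -2.26] w 0.13 t 8.55
tool delta [ 0.0243  0.0007 -0.0008] turn -0.0008
```

Run:
```python
from h import *
S=camera("scene");T=camera("top")
cv2.imwrite("pics/s6.png",cv2.resize(S["img"][125:225,280:420],None,fx=5.5,fy=5.5,interpolation=3))
cv2.imwrite("pics/t6.png",cv2.resize(T["img"][170:255,335:405],None,fx=7,fy=7,interpolation=3))
```

```text
(no output)
```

View pics/s6.png

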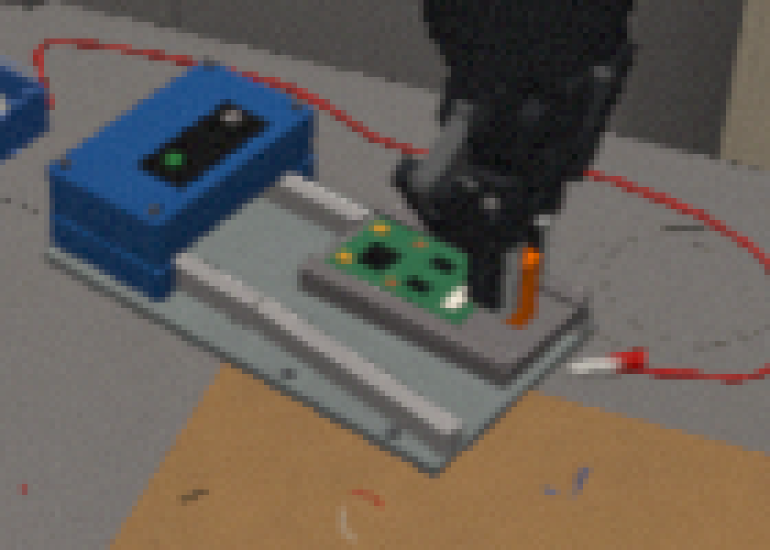

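View pics/t6.png

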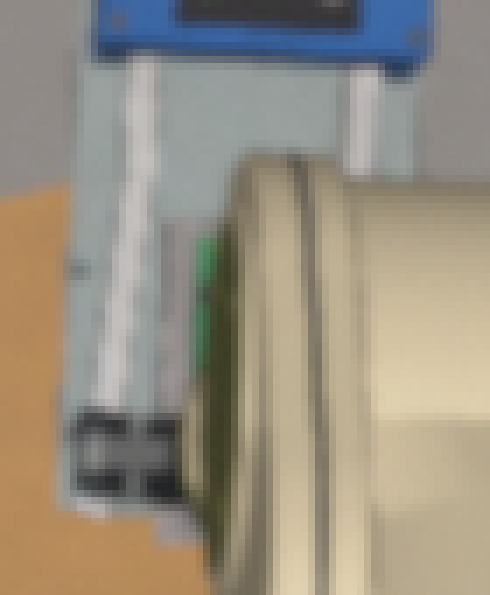

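Run:
```python
from h import *
np.set_printoptions(precision=4,suppress=True)
S=camera("scene");T=camera("top")
P=onz(T,crop([(161,222),(159,390)],7,(335,170)),.048); print(P, "rel centreline left edge", P[:,1]-(-.127-.026*(P[:,0]-.598)))
P=onz(S,crop([(300,270),(506,366),(588,307)],5.5,(280,125)),.049);print(P, P[:,1]-(-.127-.026*(P[:,0]-.598)))
```

```text
[[ 0.5525 -0.0955  0.048 ]
 [ 0.4984 -0.0958  0.048 ]] rel centreline left edge [0.0304 0.0286]
[[ 0.5506 -0.0942  0.049 ]
 [ 0.4513 -0.0971  0.049 ]
 [ 0.4449 -0.1472  0.049 ]] [ 0.0315  0.0261 -0.0241]
```

>>> play_rows:
  increments: "0.006 0 0 0.008;0.006 0 0 0.007;0.005 0 0 0;0.003 0 0 0;0 0 0 0"

```text
clock: 9.25
position: [0.4746, -0.1253, 0.045]
ee_rot: [-0.509, -0.49, 0.513, -0.488]
ft_force: [-0.3, 1.1, 1.4]
grip_width: 0.126
```

Run:
```python
from h import *
go(.472,-.1243,.038,-.026)
```

```text
pos [ 0.4746 -0.1253  0.045 ] yaw -0.0427 tilt [-0.0064 -0.0016] ft [-0.33  1.09  1.39] w 0.126 t 9.25
tool delta [ 0.007  -0.0026 -0.001 ] turn -0.0167
```

Run:
```python
from h import *
S=camera("scene");T=camera("top")
cv2.imwrite("pics/s7.png",cv2.resize(S["img"][125:225,280:420],None,fx=5.5,fy=5.5,interpolation=3))
cv2.imwrite("pics/t7.png",cv2.resize(T["img"][170:255,335:405],None,fx=7,fy=7,interpolation=3))
```

```text
(no output)
```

View pics/s7.png

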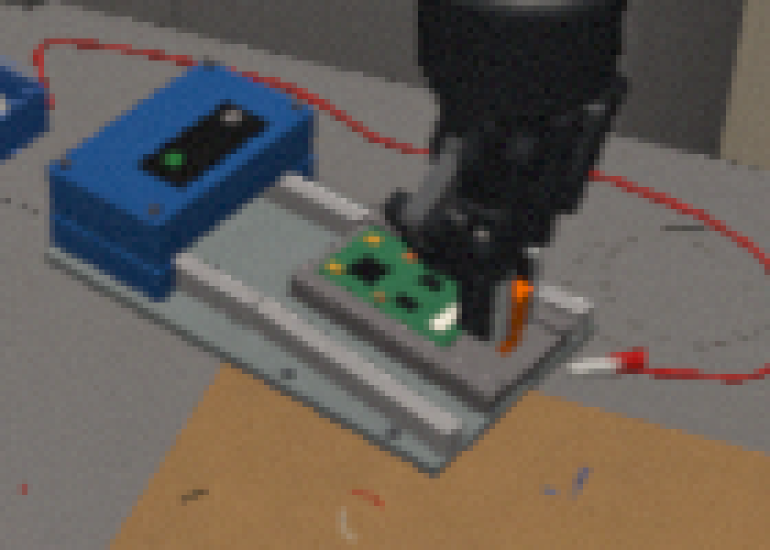

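View pics/t7.png

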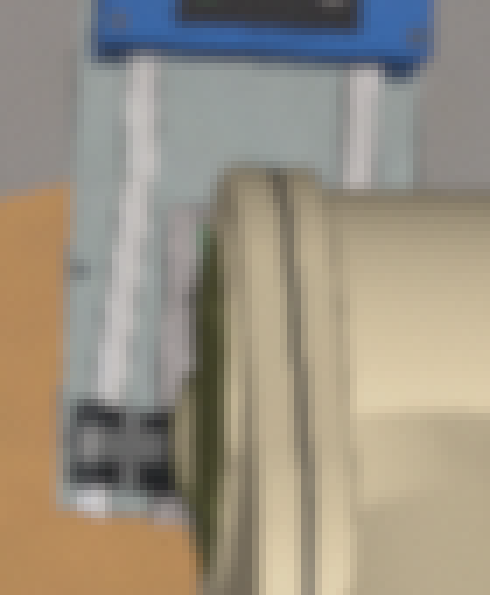

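Run:
```python
from h import *
np.set_printoptions(precision=4,suppress=True)
S=camera("scene");T=camera("top")
for z in(.030,.034):
  P=onz(T,crop([(165,208),(160,380)],7,(335,170)),z); print(P, "rel", P[:,1]-(-.127-.026*(P[:,0]-.598)))
  P=onz(S,crop([(291,278),(493,388),(570,335)],5.5,(280,125)),z+.001);print(P, P[:,1]-(-.127-.026*(P[:,0]-.598)))
```

```text
[[ 0.5592 -0.0983  0.03  ]
 [ 0.5027 -0.0978  0.03  ]] rel [0.0277 0.0268]
[[ 0.5632 -0.1051  0.031 ]
 [ 0.4581 -0.1004  0.031 ]
 [ 0.4511 -0.1466  0.031 ]] [ 0.021   0.023  -0.0234]
[[ 0.5588 -0.098   0.034 ]
 [ 0.5024 -0.0974  0.034 ]] rel [0.028  0.0271]
[[ 0.5604 -0.1012  0.035 ]
 [ 0.4559 -0.0966  0.035 ]
 [ 0.4489 -0.1425  0.035 ]] [ 0.0248  0.0267 -0.0194]
```

>>> play_rows:
  increments: "-0.006 -0.003 -0.001 -0.006;0 -0.005 -0.002 -0.006;0 0 0 0;0 0 0 0"

```text
clock: 9.85
position: [0.4647, -0.1229, 0.0514]
ee_rot: [-0.505, -0.494, 0.511, -0.491]
ft_force: [1.3, -0.4, -2.4]
grip_width: 0.128
```

Run:
```python
from h import *
go(.467,-.1225,.038,-.026)
S=camera("scene");T=camera("top")
cv2.imwrite("pics/t8.png",cv2.resize(T["img"][170:255,335:405],None,fx=7,fy=7,interpolation=3))
cv2.imwrite("pics/s8.png",cv2.resize(S["img"][125:225,280:420],None,fx=5.5,fy=5.5,interpolation=3))
```

```text
pos [ 0.4647 -0.1229  0.0514] yaw -0.0313 tilt [-0.0085 -0.0024] ft [ 1.29 -0.36 -2.38] w 0.128 t 9.85
tool delta [ 0.0133  0.0024 -0.0005] turn -0.0053
```

View pics/t8.png

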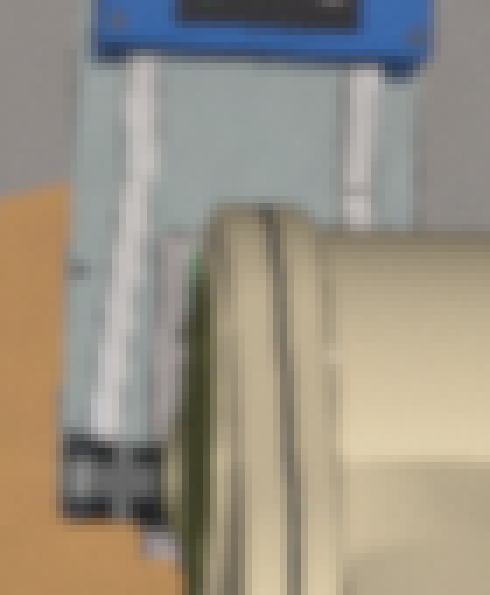

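View pics/s8.png

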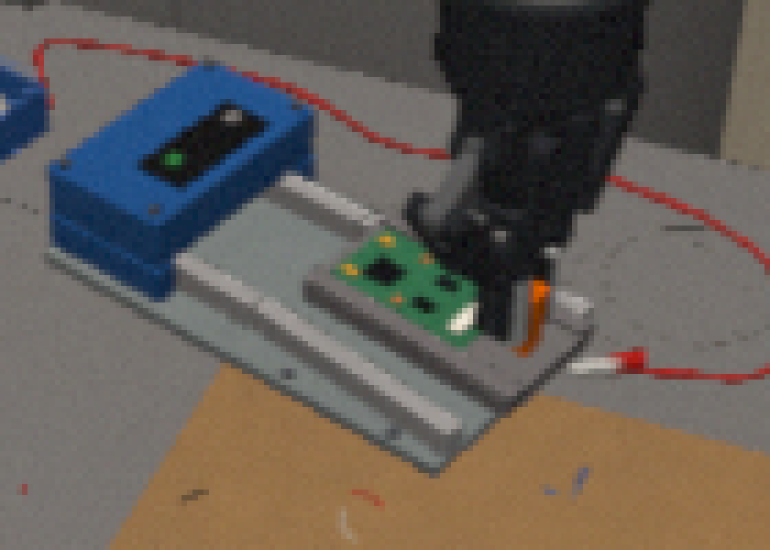

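Run:
```python
from h import *
np.set_printoptions(precision=4,suppress=True)
S=camera("scene");T=camera("top")
P=onz(T,crop([(160,236),(154,400)],7,(335,170)),.037); print(P, "rel", P[:,1]-(-.127-.026*(P[:,0]-.598)))
P=onz(S,crop([(304,275),(503,392),(591,325)],5.5,(280,125)),.038);print(P, P[:,1]-(-.127-.026*(P[:,0]-.598)))
# edge profile
g=T["img"].astype(int)
for r in(206,210,214,218,222): print(r,[tuple(g[r,c]) for c in range(353,362)])
```

```text
[[ 0.5492 -0.0962  0.037 ]
 [ 0.4957 -0.0953  0.037 ]] rel [0.0295 0.029 ]
[[ 0.5551 -0.1033  0.038 ]
 [ 0.4499 -0.0943  0.038 ]
 [ 0.4439 -0.1499  0.038 ]] [ 0.0226  0.0289 -0.0269]
206 [(np.int64(188), np.int64(190), np.int64(194)), (np.int64(177), np.int64(180), np.int64(183)), (np.int64(160), np.int64(162), np.int64(161)), (np.int64(143), np.int64(146), np.int64(141)), (np.int64(130), np.int64(132), np.int64(131)), (np.int64(140), np.int64(141), np.int64(146)), (np.int64(150), np.int64(150), np.int64(157)), (np.int64(150), np.int64(152), np.int64(158)), (np.int64(146), np.int64(151), np.int64(151))]
210 [(np.int64(183), np.int64(186), np.int64(189)), (np.int64(173), np.int64(176), np.int64(176)), (np.int64(162), np.int64(164), np.int64(160)), (np.int64(149), np.int64(150), np.int64(145)), (np.int64(132), np.int64(134), np.int64(133)), (np.int64(138), np.int64(139), np.int64(144)), (np.int64(147), np.int64(149), np.int64(155)), (np.int64(143), np.int64(145), np.int64(150)), (np.int64(124), np.int64(130), np.int64(129))]
214 [(np.int64(181), np.int64(183), np.int64(185)), (np.int64
[... 518 characters left out ...]
nt64(148), np.int64(149), np.int64(146)), (np.int64(149), np.int64(150), np.int64(153)), (np.int64(150), np.int64(152), np.int64(158)), (np.int64(145), np.int64(146), np.int64(152)), (np.int64(124), np.int64(127), np.int64(131)), (np.int64(90), np.int64(101), np.int64(103))]
222 [(np.int64(170), np.int64(171), np.int64(170)), (np.int64(159), np.int64(161), np.int64(156)), (np.int64(149), np.int64(150), np.int64(144)), (np.int64(141), np.int64(142), np.int64(141)), (np.int64(150), np.int64(151), np.int64(157)), (np.int64(155), np.int64(156), np.int64(163)), (np.int64(146), np.int64(147), np.int64(154)), (np.int64(126), np.int64(129), np.int64(134)), (np.int64(86), np.int64(96), np.int64(99))]
```

Run:
```python
from h import *
S=camera("scene");T=camera("top")
print(tri(T,crop([(160,236)],7,(335,170))[0],S,crop([(304,272)],5.5,(280,125))[0]))
print(tri(T,crop([(150,548)],7,(335,170))[0],S,crop([(503,392)],5.5,(280,125))[0]))
cv2.imwrite("pics/s8b.png",cv2.resize(S["img"][160:205,330:395],None,fx=12,fy=12,interpolation=3))
```

```text
(array([ 0.54832126, -0.09487807,  0.04860271]), np.float64(0.0010343696287269766))
(array([ 0.44880672, -0.09430015,  0.03854132]), np.float64(0.0019221764091215889))
```

View pics/s8b.png

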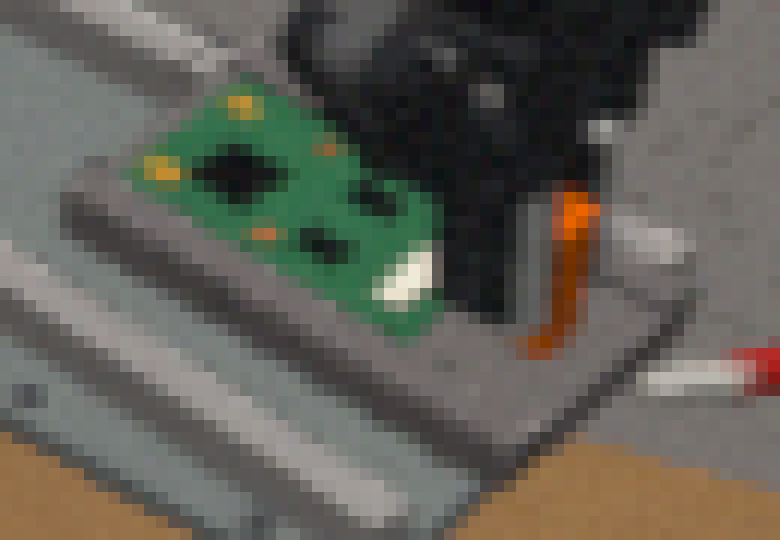

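>>> play_rows:
  increments: "0.002 0.005 -0.0007 -0.003;0.004 0.003 0 0;0.004 0 0 0;0.002 0 0 0;0 0 0 0"

```text
clock: 10.65
position: [0.4744, -0.1222, 0.0382]
ee_rot: [-0.504, -0.494, 0.509, -0.492]
ft_force: [-0.5, -0.6, 6.1]
grip_width: 0.127
```

Run:
```python
from h import *
go(.472,-.1225,.036,-.026)
S=camera("scene");T=camera("top")
cv2.imwrite("pics/t9.png",cv2.resize(T["img"][170:255,335:405],None,fx=7,fy=7,interpolation=3))
cv2.imwrite("pics/s9.png",cv2.resize(S["img"][150:215,320:400],None,fx=10,fy=10-1,interpolation=3))
```

```text
pos [ 0.4744 -0.1222  0.0382] yaw -0.0277 tilt [-0.008  -0.0019] ft [-0.47 -0.58  6.08] w 0.127 t 10.65
tool delta [ 0.0022 -0.0023  0.0004] turn -0.0017
```

View pics/t9.png

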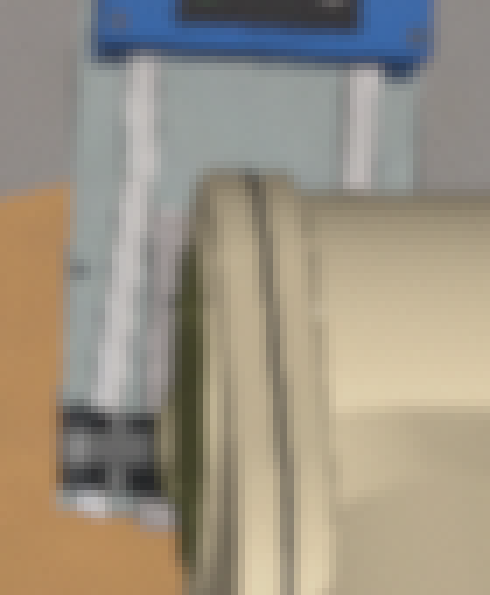

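View pics/s9.png

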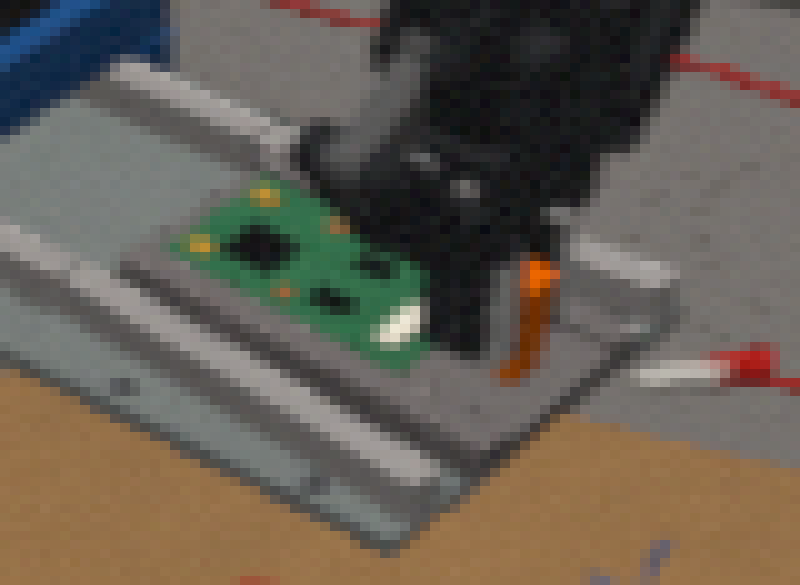

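>>> play_rows:
  increments: "0 0 0 0;0 0 0 0;0 0 0 0;0 0 0 0;0 0 0 0"
  hand: 0.3

```text
clock: 11.25
position: [0.4744, -0.1221, 0.0382]
ee_rot: [-0.504, -0.494, 0.509, -0.492]
ft_force: [-0.2, -0.3, 0.3]
grip_width: 0.351
```

Run:
```python
from h import *
go(.472,-.1225,.036,-.026)
S=camera("scene");T=camera("top")
cv2.imwrite("pics/t10.png",cv2.resize(T["img"][170:255,335:405],None,fx=7,fy=7,interpolation=3))
cv2.imwrite("pics/s10.png",cv2.resize(S["img"][150:215,320:400],None,fx=10,fy=10-1,interpolation=3))
```

```text
pos [ 0.4744 -0.1221  0.0382] yaw -0.0277 tilt [-0.0074 -0.002 ] ft [-0.19 -0.34  0.32] w 0.351 t 11.25
tool delta [ 0.0022 -0.0024  0.0004] turn -0.0017
```

View pics/s10.png

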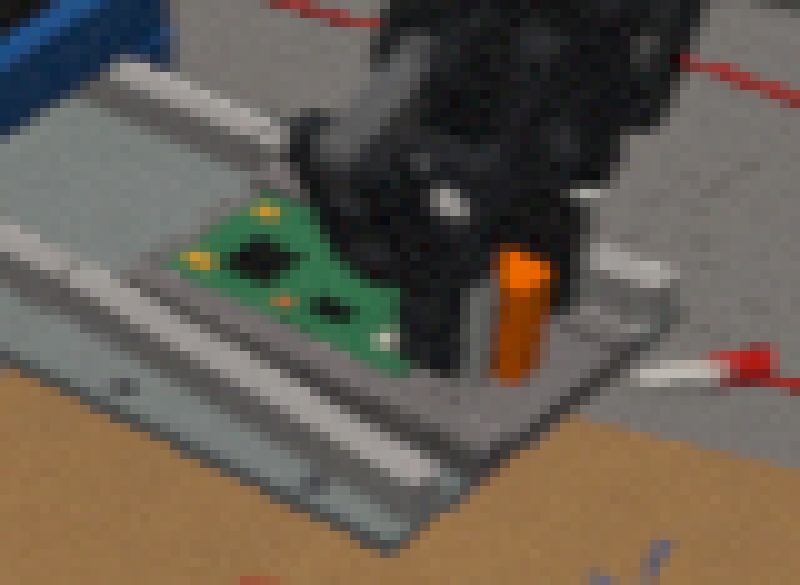

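View pics/t10.png

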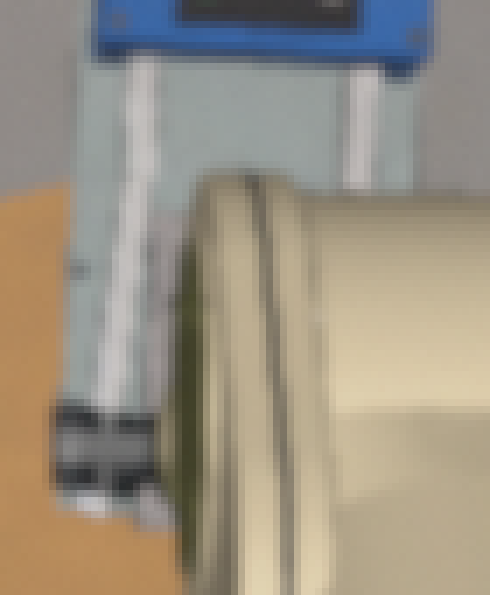

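>>> play_rows:
  increments: "0 0 0.0015 0;0 0 0 0"

```text
clock: 11.55
position: [0.4744, -0.1238, 0.0382]
ee_rot: [-0.504, -0.494, 0.509, -0.492]
ft_force: [-0.3, 0.2, -0.5]
grip_width: 0.349
```

>>> play_rows:
  increments: "0 0 0 0;0 0 0 0;0 0 0 0;0 0 0 0;0 0 0 0;0 0 0 0"
  hand: 1
  squeeze: 40

```text
clock: 12.15
position: [0.4745, -0.1238, 0.0383]
ee_rot: [-0.505, -0.494, 0.509, -0.492]
ft_force: [0.3, 0.3, 0.1]
grip_width: 0.134
```

Run:
```python
from h import *
np.set_printoptions(precision=4,suppress=True)
go(.472,-.1238,.038,-.026)
S=camera("scene");T=camera("top")
cv2.imwrite("pics/t11.png",cv2.resize(T["img"][170:255,335:405],None,fx=7,fy=7,interpolation=3))
cv2.imwrite("pics/s11.png",cv2.resize(S["img"][150:215,320:400],None,fx=10,fy=10,interpolation=3))
```

```text
pos [ 0.4745 -0.1238  0.0383] yaw -0.0279 tilt [-0.0072 -0.002 ] ft [0.28 0.25 0.11] w 0.134 t 12.15
tool delta [ 0.0003 -0.0025  0.    ] turn -0.0019
```

View pics/s11.png

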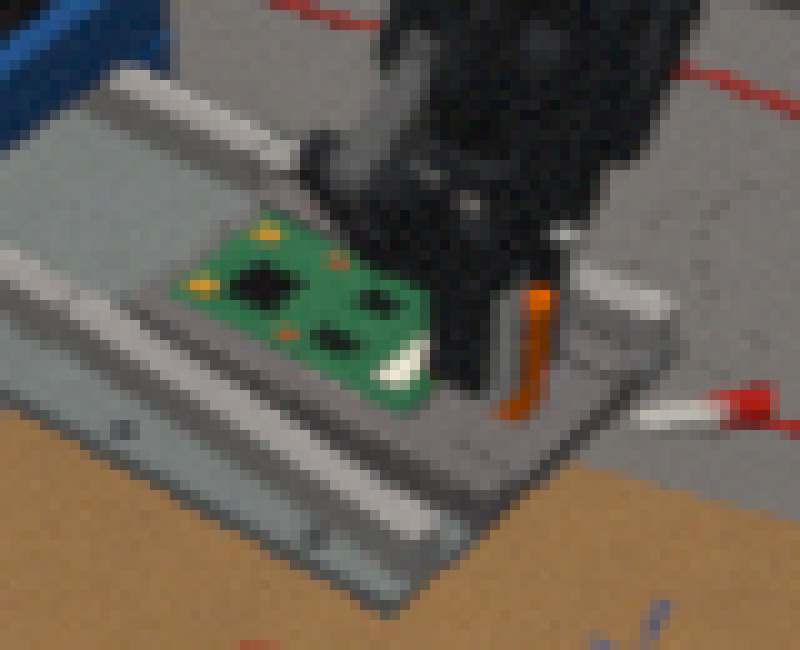

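View pics/t11.png

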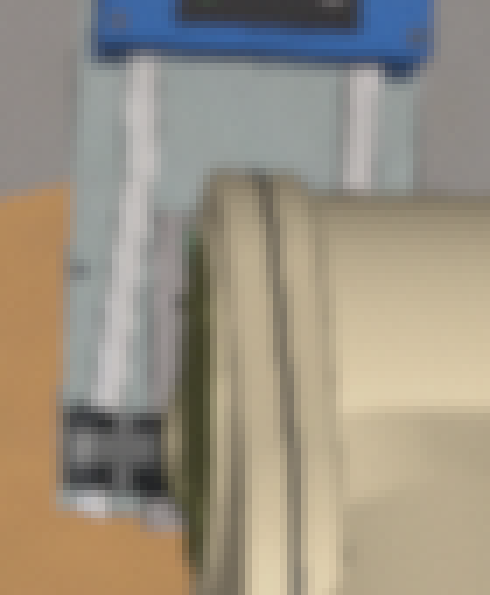

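>>> play_rows:
  increments: "0 0.003 0 -0.001;0 0.003 0 -0.001;0 0.003 0 0;0 0.003 0 0;0 0.003 0 0;0 0.003 0 0;0 0.003 0 0"

```text
clock: 12.95
position: [0.4972, -0.1244, 0.0383]
ee_rot: [-0.504, -0.495, 0.509, -0.492]
ft_force: [-0.2, 0.3, 2.6]
grip_width: 0.129
```

Run:
```python
from h import *
x=get_obs()["position"][0]
go(x,-.127-.026*(x-.598),.0383,-.026)
```

```text
pos [ 0.4972 -0.1244  0.0383] yaw -0.0257 tilt [-0.0074 -0.0021] ft [-0.17  0.25  2.58] w 0.129 t 12.95
tool delta [-0.     -0.     -0.0001] turn 0.0003
```

>>> play_rows:
  increments: "-0.0003 0.003 0 0;0 0.003 0 0;0 0.003 0 0;0 0.003 0 0;0 0.003 0 0;0 0.003 0 0;0 0.003 0 0;0 0.003 0 0;0 0.003 0 0;0 0.003 0 0"

```text
clock: 13.95
position: [0.5299, -0.1253, 0.0383]
ee_rot: [-0.504, -0.495, 0.509, -0.492]
ft_force: [-1.7, -0.3, 3.1]
grip_width: 0.13
```

Run:
```python
from h import *
x=get_obs()["position"][0]
go(x,-.127-.026*(x-.598),.0383,-.026)
S=camera("scene");T=camera("top")
cv2.imwrite("pics/t12.png",cv2.resize(T["img"][150:255,325:405],None,fx=5.5,fy=5.5,interpolation=3))
cv2.imwrite("pics/s12.png",cv2.resize(S["img"][130:210,280:390],None,fx=7,fy=7,interpolation=3))
```

```text
pos [ 0.5299 -0.1253  0.0383] yaw -0.0258 tilt [-0.0075 -0.002 ] ft [-1.67 -0.31  3.1 ] w 0.13 t 13.95
tool delta [-0. -0. -0.] turn 0.0002
```

View pics/s12.png

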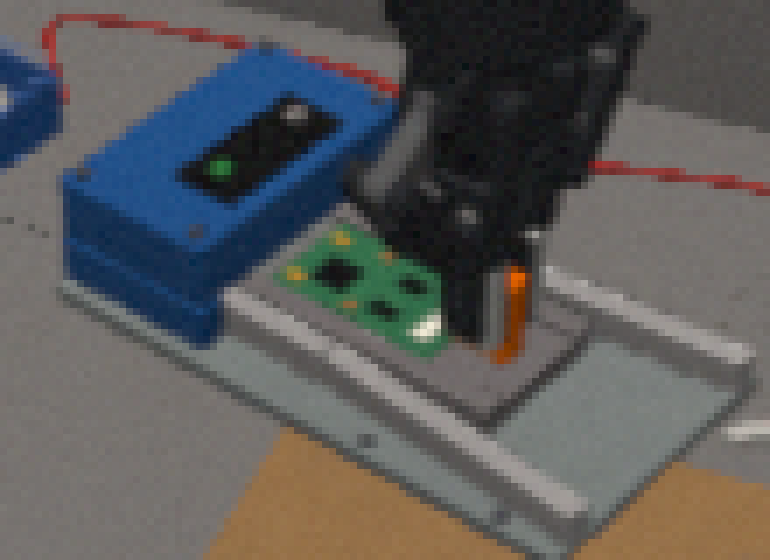

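View pics/t12.png

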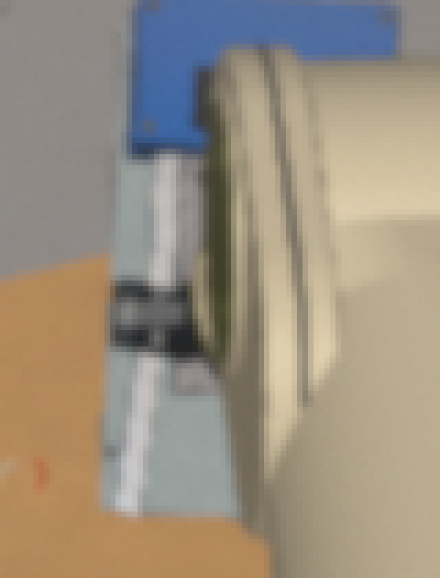

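>>> play_rows:
  increments: "-0.0002 0.002 0 0;0 0.002 0 0;0 0.002 0 0;0 0.002 0 0"

```text
clock: 14.45
position: [0.5383, -0.1255, 0.0383]
ee_rot: [-0.504, -0.495, 0.509, -0.492]
ft_force: [-0.8, 0.5, 2.0]
grip_width: 0.129
```

>>> play_rows:
  increments: "0 0.002 0 0;0 0.002 0 0"

```text
clock: 14.65
position: [0.5421, -0.1257, 0.0383]
ee_rot: [-0.504, -0.495, 0.509, -0.492]
ft_force: [-3.1, -0.0, 4.8]
grip_width: 0.13
```

>>> play_rows:
  increments: "0 0.002 0 0;0 0.002 0 0"

```text
clock: 14.85
position: [0.5462, -0.1258, 0.0383]
ee_rot: [-0.503, -0.495, 0.509, -0.492]
ft_force: [-1.6, -0.0, 3.3]
grip_width: 0.13
```

>>> play_rows:
  increments: "0 0.0015 0 0;0 0.0015 0 0;0 0.0015 0 0;0 0.0015 0 0;0 0.001 0 0"

```text
clock: 15.35
position: [0.554, -0.126, 0.0383]
ee_rot: [-0.504, -0.495, 0.509, -0.492]
ft_force: [-3.1, 0.4, 3.6]
grip_width: 0.131
```

>>> play_rows:
  increments: "0 0.0005 0 0;0 0.0005 0 0;0 0.0005 0 0;0 0.0005 0 0"

```text
clock: 15.75
position: [0.5562, -0.1261, 0.0383]
ee_rot: [-0.504, -0.495, 0.509, -0.492]
ft_force: [-2.7, 0.5, 4.6]
grip_width: 0.135
```

>>> play_rows:
  increments: "0 0.0005 0 0;0 0.0005 0 0;0 0.0005 0 0;0 0.0005 0 0"

```text
clock: 16.15
position: [0.5583, -0.1262, 0.0383]
ee_rot: [-0.504, -0.495, 0.509, -0.492]
ft_force: [-2.8, 0.6, 3.6]
grip_width: 0.131
```

>>> play_rows:
  increments: "0 0.0005 0 0;0 0.0005 0 0;0 0.0005 0 0;0 0.0005 0 0"

```text
clock: 16.55
position: [0.5605, -0.1263, 0.0383]
ee_rot: [-0.504, -0.495, 0.509, -0.492]
ft_force: [-3.1, 0.7, 3.8]
grip_width: 0.133
```

>>> play_rows:
  increments: "0 0.0005 0 0;0 0.0005 0 0;0 0.0005 0 0;0 0.0005 0 0"

```text
clock: 16.95
position: [0.5627, -0.1263, 0.0383]
ee_rot: [-0.504, -0.495, 0.509, -0.492]
ft_force: [-3.0, -0.2, 4.7]
grip_width: 0.13
```

>>> play_rows:
  increments: "0 0.0005 0 0;0 0.0005 0 0;0 0.0005 0 0;0 0.0005 0 0"

```text
clock: 17.35
position: [0.5632, -0.1263, 0.0383]
ee_rot: [-0.503, -0.496, 0.51, -0.491]
ft_force: [-7.7, 0.9, 6.9]
grip_width: 0.132
```

>>> play_rows:
  increments: "0 0.0005 0 0"

```text
clock: 17.45
position: [0.5632, -0.1263, 0.0383]
ee_rot: [-0.502, -0.496, 0.511, -0.49]
ft_force: [-5.3, 1.6, 6.8]
grip_width: 0.133
```

Run:
```python
from h import *
x=get_obs()["position"][0]
go(x,-.127-.026*(x-.598),.0383,-.026)
```

```text
pos [ 0.5632 -0.1263  0.0383] yaw -0.0263 tilt [-0.0143 -0.0024] ft [-5.3   1.61  6.77] w 0.133 t 17.45
tool delta [-0.     -0.     -0.0002] turn -0.0003
```

>>> play_rows:
  increments: "0 0.0007 0 0"

```text
clock: 17.55
position: [0.5632, -0.1263, 0.0383]
ee_rot: [-0.502, -0.497, 0.511, -0.49]
ft_force: [-9.3, 0.9, 9.3]
grip_width: 0.131
```

>>> play_rows:
  increments: "0 0.0008 0 0"

```text
clock: 17.65
position: [0.5632, -0.1262, 0.0383]
ee_rot: [-0.501, -0.497, 0.512, -0.49]
ft_force: [-7.9, 0.5, 8.9]
grip_width: 0.133
```

>>> play_rows:
  increments: "-0.0002 0.001 0 0"

```text
clock: 17.75
position: [0.5632, -0.1261, 0.0383]
ee_rot: [-0.501, -0.498, 0.512, -0.489]
ft_force: [-9.0, 1.2, 6.0]
grip_width: 0.133
```

>>> play_rows:
  increments: "-0.0002 0.001 0 0"

```text
clock: 17.85
position: [0.5632, -0.1261, 0.0383]
ee_rot: [-0.5, -0.498, 0.513, -0.489]
ft_force: [-7.9, 0.0, 7.0]
grip_width: 0.13
```

>>> play_rows:
  increments: "-0.0002 0.0014 0 0"

```text
clock: 17.95
position: [0.5632, -0.1262, 0.0382]
ee_rot: [-0.499, -0.499, 0.514, -0.488]
ft_force: [-12.5, 1.1, 11.4]
grip_width: 0.13
```

>>> play_rows:
  increments: "-0.0002 0.0014 0 0"

```text
clock: 18.05
position: [0.5633, -0.1262, 0.0382]
ee_rot: [-0.498, -0.5, 0.514, -0.487]
ft_force: [-11.0, 0.4, 10.4]
grip_width: 0.129
```

>>> play_rows:
  increments: "-0.0003 0.0014 0 0;-0.0003 0.0014 0 0;-0.0003 0.0014 0 0;-0.0003 0.0014 0 0"

```text
clock: 18.45
position: [0.5633, -0.1262, 0.0381]
ee_rot: [-0.495, -0.503, 0.518, -0.484]
ft_force: [-9.9, 0.5, 7.4]
grip_width: 0.132
```

Run:
```python
from h import *
x=get_obs()["position"][0]
go(x,-.127-.026*(x-.598),.0383,-.026)
S=camera("scene")
cv2.imwrite("pics/s13.png",cv2.resize(S["img"][130:210,280:390],None,fx=7,fy=7,interpolation=3))
```

```text
pos [ 0.5633 -0.1262  0.0381] yaw -0.0263 tilt [-0.0418 -0.0029] ft [-9.93  0.49  7.39] w 0.132 t 18.45
tool delta [-0.0002 -0.     -0.0001] turn -0.0003
```

View pics/s13.png

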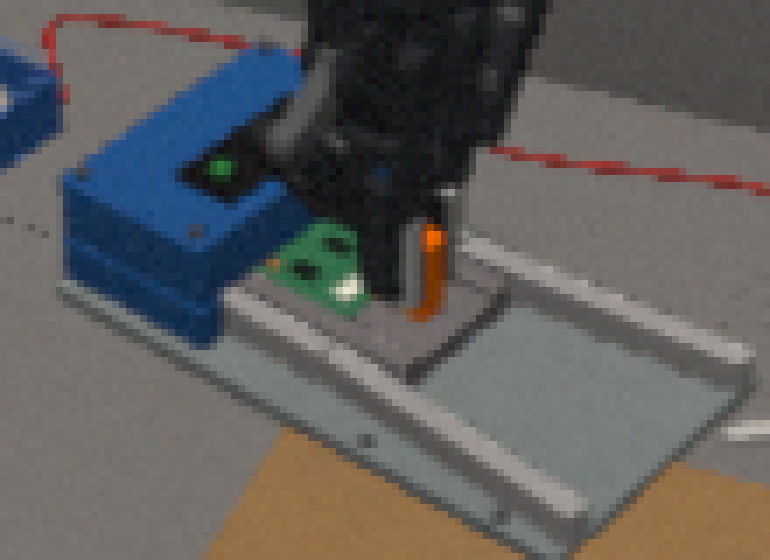

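>>> play_rows:
  increments: "-0.0006 0.0015 0 0;-0.0005 0.0016 0 0"

```text
clock: 18.7
position: [0.5633, -0.1261, 0.0381]
ee_rot: [-0.493, -0.505, 0.519, -0.482]
ft_force: [-10.0, 0.2, 7.2]
grip_width: 0.127
```

>>> play_rows:
  increments: "-0.0005 0.0018 0 0;-0.0005 0.0018 0 0"

```text
clock: 18.9
position: [0.5634, -0.1261, 0.0381]
ee_rot: [-0.491, -0.507, 0.522, -0.48]
ft_force: [-11.4, 0.6, 8.4]
grip_width: 0.131
```

>>> play_rows:
  increments: "-0.0005 0.0018 0 0;-0.0005 0.0018 0 0"

```text
clock: 19.1
position: [0.5635, -0.1261, 0.038]
ee_rot: [-0.489, -0.509, 0.524, -0.478]
ft_force: [-12.4, 0.2, 8.5]
grip_width: 0.134
```

>>> play_rows:
  increments: "-0.0005 0.0018 0 0;-0.0005 0.0018 0 0"

```text
clock: 19.3
position: [0.5635, -0.1262, 0.038]
ee_rot: [-0.487, -0.511, 0.526, -0.475]
ft_force: [-11.8, 1.2, 9.7]
grip_width: 0.13
```

Run:
```python
from h import *
x=get_obs()["position"][0]
go(x,-.127-.026*(x-.598),.0383,-.026)
```

```text
pos [ 0.5635 -0.1262  0.038 ] yaw -0.0267 tilt [-0.0741 -0.0026] ft [-11.81   1.17   9.68] w 0.13 t 19.3
tool delta [-0.0003 -0.     -0.0001] turn -0.0007
```

Run:
```python
from h import *
S=camera("scene"); cv2.imwrite("pics/full_press.png",S["img"])
```

>>> play_rows:
  increments: "0 0 0 0;0 0 0 0;0 0 0 0;0 0 0 0;0 0 0 0"
  hand: 0.3

```text
clock: 19.85
position: [0.5643, -0.126, 0.0373]
ee_rot: [-0.487, -0.511, 0.525, -0.476]
ft_force: [1.1, 0.4, 0.6]
grip_width: 0.349
```

Run:
```python
from h import *
x=get_obs()["position"][0]
go(x,-.127-.026*(x-.598),.0383,-.026)
S=camera("scene"); A=cv2.imread("pics/full_press.png")
f=lambda I:cv2.resize(I[150:195,300:365],None,fx=6,fy=10,interpolation=3)
cv2.imwrite("pics/cmp.png",np.hstack([f(A),f(S["img"])]))
```

```text
pos [ 0.5643 -0.126   0.0373] yaw -0.0263 tilt [-0.0728 -0.0021] ft [1.1  0.39 0.57] w 0.349 t 19.85
tool delta [-0.001  -0.0001  0.0001] turn -0.0003
```

View pics/cmp.png

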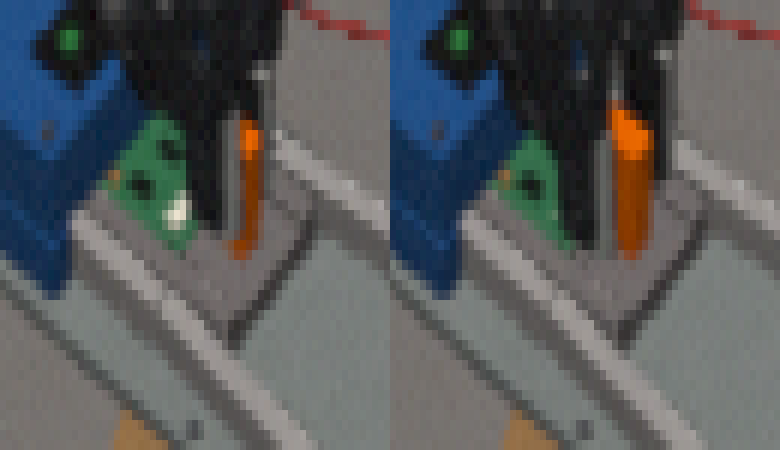

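>>> play_rows:
  increments: "-0.004 -0.0003 0 0;-0.006 -0.0005 0 0;-0.01 -0.0008 0 0;-0.015 -0.001 0 0;-0.02 -0.002 0 0;-0.03 -0.002 0 0;-0.03 -0.002 0 0;-0.02 -0.002 0 0;0 0 0 0"

```text
clock: 20.8
position: [0.5642, -0.1248, 0.1862]
ee_rot: [-0.488, -0.509, 0.524, -0.477]
ft_force: [0.1, 0.6, -0.1]
grip_width: 0.352
```

Run:
```python
from h import *
go(.4,-.126)
S=camera("scene");T=camera("top")
cv2.imwrite("pics/t14.png",cv2.resize(T["img"][140:255,325:405],None,fx=5,fy=5,interpolation=3))
cv2.imwrite("pics/s14.png",cv2.resize(S["img"][130:210,280:390],None,fx=7,fy=7,interpolation=3))
```

```text
pos [ 0.5642 -0.1248  0.1862] yaw -0.0253 tilt [-0.0682 -0.0029] ft [ 0.14  0.6  -0.11] w 0.352 t 20.8
tool delta [ 0.0112 -0.1638  0.0053] turn None
```

View pics/s14.png

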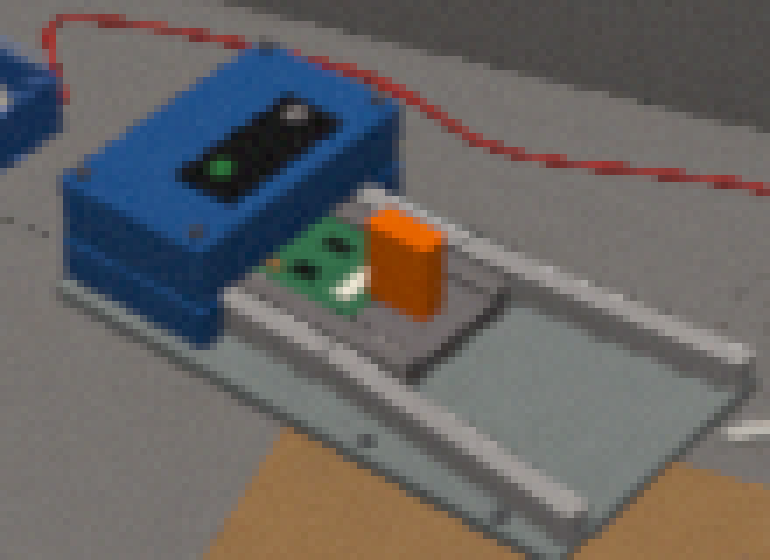

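View pics/t14.png

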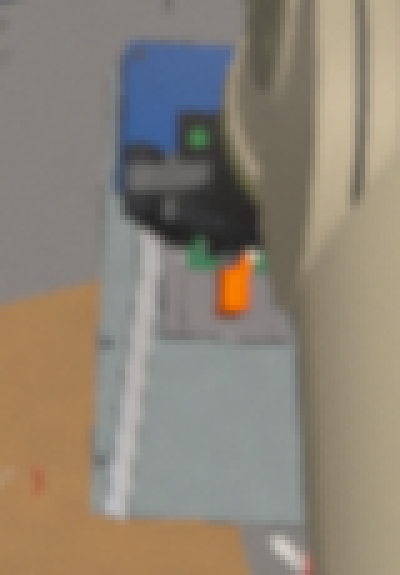

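Run:
```python
from h import *
S=camera("scene");T=camera("top");F=np.array([.598,-.127]);u=np.array([np.cos(.026),-np.sin(.026)]);n=np.array([u[1]*-1,u[0]])
for P in(onz(T,crop([(165,338),(290,342)],5,(325,140)),.0245),onz(S,crop([(408,362),(505,290)],7,(280,130)),.0245)):
    d=P[:,:2]-F; print("tail fixture x,y",(d@u).round(4),(d@n).round(4),"nose x",((d@u).mean()+.105).round(4))
A=cv2.imread("pics/scene0.png"); D=cv2.absdiff(A,S["img"]).max(2)>60
for nm,(x,y,X,Y) in dict(meter=(285,255,375,315),cutters=(190,175,242,220),cap=(248,155,270,185)).items(): print(nm,D[y:Y,x:X].mean().round(4))
workorder.hand_in(); print("handed",get_obs()["clock"])
```

```text
tail fixture x,y [-0.0573 -0.0559] [ 0.0276 -0.0303] nose x 0.0484
tail fixture x,y [-0.0539 -0.0561] [ 0.0243 -0.0259] nose x 0.05
meter 0.0
cutters 0.0
cap 0.0
the job is handed in; nothing more can be done
the job is handed in; nothing more can be done
```

The carrier is home under the bridge, pressed against the stop and released, and I handed the job in at about 21 s. `hand_in()` gives no verdict, so the result below rests on my own readings.

**How it went:**
- **Placing:** On the first lowering into the mouth, a nose corner probably touched the right rail top, at a few newtons. That tipped the carrier nose-up in the grip. I lifted it, re-centred it, set it down, let it drop flat and gripped it again.
- **Sliding:** It went under the sprung bar with about 3 N measured, then a steady drag of about 3 N.
- **Pressing:** The stop was felt with the gripper at x = 0.563 m. I pressed at about 8–12.5 N at the wrist for over a second, the last 0.6 s at about 12 N. With the drag taken off, I estimate 8–9 N on the stop; the contact force itself could not be read.

**Last checks:**
- **Nose position:** The two cameras put the nose at fixture x = 48 and 50 mm. The gripper position gave about 47.5 mm. All three are inside the stop's 42–60 mm range.
- **Seating:** The tail is centred to about 1.5 mm. The carrier looks flat, and its tail did not visibly move when I let go.
- **Gripper:** It is clear, 15 cm above the carrier.
- **Bystanders:** The multimeter, cutters and capacitor show no change from the first picture.

**Disagreement:** While pressing, the tool tilted by up to 0.07 rad. The pictures show the carrier did not tilt with it, as the tab turned in the grip.

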